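# Lock the stop screw with its jam nut

### The arm

A 7-joint arm with a two-finger parallel gripper is mounted at the origin on the work surface. World frame = base frame: x ahead of the robot, y to its left, z up, the work surface at z = 0. Lengths are in m, angles in rad, forces in N, time in s.
With the tool pointing down it reaches from about 0.4 to 0.875 m from the base axis. Payload 19.3 kg.
Tool frame: the origin (TCP) lies at the very end of the fingers, on their centre line; the grasp point (between the pads) lies 19 mm behind it; z points along the fingers, y is the line along which they close (so a half turn about z gives the same grasp; the last joint's range is limited). The gripper opens to 85 mm and grips with 20 to 120 N. Pads are 22 mm wide; open, the fingers measure 114 mm over their backs; the gripper's body (76 mm by 85 mm) begins 54 mm behind the grasp point. The pads swing forward as they close: fully open they stand 13 mm farther back than shut.
Start: joints at [1.201, 0.521, -0.036, 1.599, 0.021, 1.021, -0.113], TCP at [0.185, -0.597, 0.231] pointing down, gripper open.
Joint ranges: [-2.91, 2.91], [-0.3, 2.13], [-1.5, 1.42], [0.17, 2.43], [-1.26, 4.41], [0.16, 1.93], [-2.52, 2.52]. Speed limits (rad/s): [1.89, 1.89, 2.39, 2.39, 3.01, 3.01, 3.01].

### API

Orientations are given as [roll, pitch, yaw] about the fixed x, y, z axes, in that order (R = Rz(yaw) Ry(pitch) Rx(roll)).
In Python, from workcell import bot gives the robot as it stands.
- The arm moves only by the tool carry_out, never from a script. Its argument "rows" is a list that holds one entry, the list of rows, each a list of 4 numbers: the shift along the tool's x, y, z in m, then the turn about the tool's z in degrees. In form: [[[x, y, z, twist], ...]]. A call has 1 to 12 rows; each row is the pose to reach, as a shift and turn from the pose commanded when the call began, along the tool's axes at that moment; what a row does not reach only later rows make up. A row lasts 1/12 s, in which the tool goes at most 41.7 mm and 7.16 degrees, less where a joint would pass 70% of its speed; a pose out of reach is approached as far as the arm can. A call with a gripper value outside its range is refused whole. "grip" is the finger opening in m, from 0 to 0.0854, set as the call begins (left out, the last holds). The fingers move at their own pace and stop on an object; "grip_force" is the grip in N (left out, the last holds). Time passes only in rows, so rows that repeat a pose let the fingers close. It gives the time, the measured TCP pose, the force, the opening and the grip force at its end, in the units of the state.
- bot.observe(): the state, without advancing time (a new reading comes with each control period).
- bot.grab_frame(name): name is "side" or "top"; returns a dict with "pixels" (420x560x3 uint8, red, green, blue), "K" (3x3 intrinsics, pixels), "pose" (4x4, takes a point from camera to world coordinates). Camera axes: x right, y down, z forward; pixel columns grow to the right and rows downward; lengths in m; the calibration is good to about 2 mm. A picture is of the moment at which its call begins. There is no depth.
- bot.job_done(): hands the job in; it is judged then, once.
Trained networks look in a picture, given as the dict that the camera call returned (one of the last four; its "shot" number tells which), for a name from the list of things; names that differ only in an ending like _2 or _b are one class to them, and where a whole thing is asked for, a point or a joint stands for the part that bears it (a point fixed in the world has none). Each returns a list of dicts, best first, with "conf" (0 to 1); they miss things now and then, are a little off and sometimes report something else, mostly with a low value. They report only what shows in the picture. A call takes as long as a camera call. They do not tell look-alikes from the thing itself.
- bot.look_for(picture, label): "position" ([column, row] in pixels, amid what is visible of it).
- bot.regions_of(picture, label): "region" (420x560 bool, what is visible of it) and "position" ([column, row] in pixels, amid what is visible of it).
- bot.spot_point(picture, label): "position" ([column, row] in pixels: a listed point, or the origin of a listed thing).
The state is a dict: "clock": time; "qpos": joint angles; "qd": joint speeds; "joint_efforts": joint torques, N m; "position": TCP position; "tool_rot": TCP orientation; "force": force on the tool from outside, world axes, zero at the start; "moment": the same for the moment, N m; "grip_width": finger opening in m; "finger_force": force on a finger pad.
Only numpy, scipy, OpenCV 4.12 (cv2) and the standard library are available. Lean on these libraries where they do the work, as an engineer would, in place of code of your own. Each camera call takes 0.05 s, during which the arm holds its last target. There are 200 camera calls.

### The job

Lock the stop screw of the bench fixture without losing its setting: slide the flat spanner along its guide, fully home on the screw's square head, so that it holds the screw still, then swing the locknut's lever clockwise until the nut has jammed and push it firmly tight (about 12 N at the post, never as much as 20 N). Then press the ejector tab all the way so that it drives the spanner off the head, let the ejector spring back, and leave the spanner lying in its guide and the other loose things where they are.

Things in the scene. Friction and masses are not known exactly. Their poses are not given: they have to be found in the camera images.
- fixture: Fixed bench fixture: steel base plate 280 x 430 x 16 mm carrying a vertical stop screw and an aluminium guide rail along the fixture's y. Origin at table height (z 0) on the screw's axis, z up. Round the screw under its head sits the locknut (hexagon about 52 mm, 22 to 42 mm up).
- head (a point): Top centre of the screw's plain square head, on the screw axis, 84 mm above the table; 36 mm across flats, flats 57 to 84 mm up and parallel to the rail within 3 degrees. The screw turns easily (0.2 N m), more easily than the nut turns on it (0.45 N m): unless the spanner is home on the head, moving the lever turns the screw along and spoils its setting.
- guide (a point): Floor centre of the spanner's guide, 60 mm above the table: a channel 64 mm wide along fixture y from +30 to +260 mm, cheeks 6.5 mm thick, tops 80 mm above the table. A like channel from y = -130 to -30 mm carries the ejector.
- spanner: Flat open spanner (loose, 0.3 to 0.6 kg, 14 mm thick, 62 mm wide over jaw and heel) lying in the guide, jaw open towards the screw (fixture -y), handle along its +y. Origin under the jaw centre; it reaches from 18 mm beyond that (prong tips) to 165 mm behind it. It slides with about 1 to 5 N.
- jaw (a point): Centre of the spanner's jaw, half-way up its thickness, 67 mm above the table. The jaw is 38 mm wide with a flared mouth. Home: jaw centre on the screw axis (within 2 mm), its throat stopped against the head. It starts 45 to 75 mm from the axis (fixture +y) and is off the head when more than 37 mm from it.
- lug (a point): Middle (half-way up) of the spanner's upright push lug: 44 mm wide across the guide, 14 mm thick along it, 74 to 114 mm above the table; this point is 94 mm above the table and 150 mm behind the jaw centre (fixture +y).
- post (a point): Top centre of the upright steel post (18 mm diameter, 112 mm above the table) at the end of the locknut's lever, 125 mm from the screw's axis; its bar lies 25 to 40 mm up. It starts 9 to 35 degrees to the +y side of fixture +x. Tightening is clockwise from above (towards fixture -y): about 4 N at the post until the nut jams after 43 to 69 degrees.
- nut (a joint): Turn of the locknut on the screw, rad, growing as it tightens; it jams at 1.20 and does not come back by itself.
- screw (a joint): Turn of the stop screw from its nominal setting, rad, starts within 0.04 of 0; must stay within 0.25 of 0.
- lever (a joint): Elastic bending of the locknut's lever, rad, positive when pushed clockwise: it is springy like a torque wrench's, 1.6 N per mm at the post, so once the nut is jammed the force rises with further movement. 0.04 is 8 N at the post, 0.06 is 12 N, 0.10 is 20 N; 0 when let go.
- ejector (a joint): Travel of the ejector slide along fixture +y, m: 0 at rest, 0.048 fully pressed; it springs back by itself (about 2 N at rest to 6 N fully pressed, plus the spanner's friction).
- ejector_tab (a point): Top centre of the ejector's upright push tab: 44 mm wide across the guide, 14 mm thick along it, 71 to 115 mm above the table; at rest 83 mm from the screw axis on the fixture's -y side. Pressed towards the screw (fixture +y), its two bars pass beside the head and push the prong tips of the spanner back off it.
- wrench: Loose ordinary wrench, 160 mm long, lying on the base plate; bystander. Origin under its middle.
- cap: Black plastic cap, 44 mm diameter, 36 mm high, standing on the base plate; bystander. Origin under it.
- cap2: Another such cap, on the table; bystander.
- bottle: Closed bottle 160 mm tall on the table; bystander.
- hammer: Hammer, 260 mm, on the table; bystander.
- screwdriver: Screwdriver, 200 mm, on the table; bystander.
- mug: White mug on the table; bystander.
Mind the look-alikes: they are no part of the job. Of the things like the spanner, leave any that is orange, pink or purple; of the rest the larger one is meant.

How it is judged:
By the outcome, as a careful person would: the job done as asked, in the order asked, and still so for the second after the job is handed in, with the robot touching nothing.
It also fails if it takes over 72 s, if anything falls off the work surface, if the arm or the gripper's body presses on something with over 40 N, if the wrist force passes 120 N, or if a joint passes its speed limit or range.

## Working session

There is one attempt and no reset: what is moved stays moved. The work goes in short steps, Python scripts to look and compute and a tool call to move; the robot and the scene stay as the last step left them, time stands still between calls to the robot, and variables do not carry over. Pictures are saved under pics/ and viewed, at most 12 in all, crops included, and the job is handed in when it is done.

Besides the shell and the picture viewer there is one more tool, called after "Emit:" as name(argument=value, ...), one argument or row to a line, values as JSON. carry_out: Moves the arm, as the interface text tells. Its arguments: {"type":"object","properties":{"rows":{"type":"array","items":{"type":"array","items":{"type":"array","items":{"type":"number"}}}},"grip":{"type":"number"},"grip_force":{"type":"number"}},"required":["rows"]}

```bash
mkdir -p pics; cat > h.py <<'E'
import numpy as np, cv2
from workcell import bot
def px(p,X):
    T=np.linalg.inv(p["pose"]);c=T[:3,:3]@np.asarray(X,float)+T[:3,3];u=p["K"]@c;return u[:2]/u[2]
def ray(p,uv,z):
    d=p["pose"][:3,:3]@np.linalg.solve(p["K"],[uv[0],uv[1],1.]);o=p["pose"][:3,3];return o+d*(z-o[2])/d[2]
def save(p,n,crop=None,s=1):
    im=p["pixels"][:,:,::-1]
    if crop: im=im[crop[1]:crop[3],crop[0]:crop[2]]
    cv2.imwrite("pics/"+n,cv2.resize(im,None,fx=s,fy=s,interpolation=cv2.INTER_CUBIC))
E
python3 - <<'E'
from h import *
np.set_printoptions(precision=3,suppress=True)
Z=dict(head=.084,guide=.06,jaw=.067,lug=.094,post=.112,ejector_tab=.115,spanner=.06,fixture=0,cap=.016,wrench=.016)
P={n:bot.grab_frame(n) for n in("top","side")}
for n,p in P.items():
    save(p,n+"0.png")
    print(n,p["pose"][:3,3])
    for l,z in Z.items():
        for d in bot.spot_point(p,l)[:3]: print(n,l,round(d["conf"],2),np.array(d["position"]),ray(p,d["position"],z)[:2])
s=bot.observe();print(s["clock"],s["position"],s["tool_rot"],s["force"])
E
cd pics; python3 -c "
import cv2;cv2.imwrite('both0.png',cv2.resize(cv2.vconcat([cv2.imread('top0.png'),cv2.imread('side0.png')]),(400,600)))"
```

```text
top [ 0.164 -0.022  1.657]
top head 0.6 [291.5 211.7] [ 0.492 -0.046]
top head 0.16 [318.8 213.2] [ 0.489 -0.133]
top jaw 0.91 [189.1 258.9] [0.336 0.278]
top jaw 0.82 [304.5 120.7] [ 0.811 -0.085]
top jaw 0.8 [383.2 316. ] [ 0.17  -0.337]
top lug 0.94 [343.  291.8] [ 0.241 -0.209]
top lug 0.92 [164.2 240.5] [0.389 0.354]
top lug 0.79 [285.1 143.9] [ 0.718 -0.021]
top post 0.63 [287.  172.3] [ 0.615 -0.029]
top post 0.3 [248.8 208.8] [0.493 0.09 ]
top ejector_tab 0.57 [317.2 211. ] [ 0.49  -0.126]
top spanner 0.94 [273.9 215.9] [0.482 0.011]
top spanner 0.82 [188.2 259. ] [0.336 0.282]
top spanner 0.8 [242.  140.5] [0.739 0.124]
top fixture 0.64 [291.2 217. ] [ 0.492 -0.046]
top cap 0.71 [143.2 216.8] [0.479 0.449]
top cap 0.48 [334.9 182.5] [ 0.611 -0.192]
top cap 0.27 [163.4 167. ] [0.654 0.393]
top wrench 0.69 [272.1 237.8] [0.417 0.016]
side [-0.006  0.652  1.002]
side head 0.7 [287.  198.3] [ 0.494 -0.052]
side head 0.67 [248.8 179. ] [ 0.635 -0.046]
side guide 0.67 [256.5 234.6] [0.491 0.094]
side jaw 0.93 [271.9 213.3] [0.502 0.01 ]
side jaw 0.87 [429.  205.9] [ 0.151 -0.297]
side jaw 0.85 [181.6 210.9] [0.717 0.163]
side lug 0.95 [234.4 235.3] [0.519 0.152]
side lug 0.92 [389.  208.2] [ 0.234 -0.191]
side lug 0.86 [129.2 211.2] [0.813 0.268]
side post 0.69 [247.5 180.6] [ 0.614 -0.017]
side ejector_tab 0.8 [303.5 177. ] [ 0.49  -0.129]
side spanner 0.87 [256.5 324.6] [0.319 0.305]
side spanner 0.71 [184.1 209.7] [0.72  0.151]
side spanner 0.66 [273.4 215.3] [0.498 0.008]
side fixture 0.57 [287.1 218.3] [ 0.489 -0.049]
side cap 0.69 [282.5 172.6] [ 0.613 -0.19 ]
side cap 0.64 [171.5 336.2] [0.479 0.439]
side wrench 0.71 [299.2 239. ] [0.406 0.005]
side wrench 0.51 [329.4 144.6] [ 0.567 -0.409]
1.1 [ 0.185 -0.597  0.231] [-3.142  0.     0.3  ] [-0.058 -0.295 -1.281]
```

View pics/top0.png

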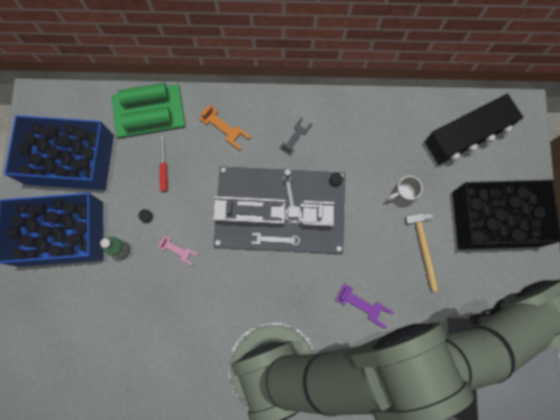

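View pics/side0.png

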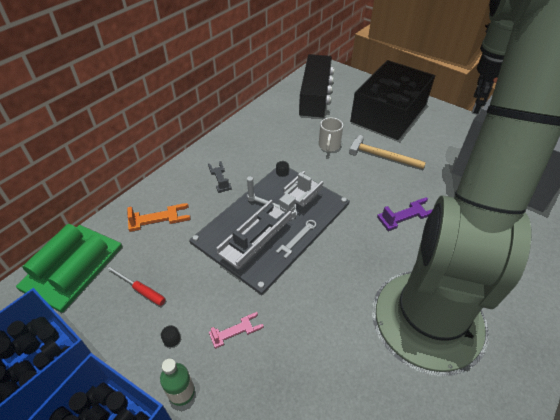

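The spanner-like things in the top view are:
- grey, in the guide (jaw about 274,213)
- small dark grey (295,135)
- orange (225,127)
- pink (178,250)
- purple (363,305)

The meant one is the grey one in the guide, since it is the larger of those that aren't orange, pink or purple. I'll check it in a close crop and get the fixture's yaw.

```bash
python3 - <<'E'
from h import *
np.set_printoptions(precision=4,suppress=True)
P={n:bot.grab_frame(n) for n in("top","side")}
a=cv2.resize(P["top"]["pixels"][155:265,205:355],None,fx=4,fy=4,interpolation=2)
cv2.imwrite("pics/c1.png",a[:,:,::-1]); save(P["side"],"c2.png",(180,160,360,300),4)
for n,p in P.items():
    r=bot.regions_of(p,"fixture")
    if r:
        m=r[0]["region"].astype(np.uint8);c=max(cv2.findContours(m,0,2)[0],key=cv2.contourArea)
        w=np.array([ray(p,q[0],.016)[:2] for q in c],np.float32);print(n,r[0]["conf"],cv2.minAreaRect(w))
    for l,z in dict(lug=.094,ejector_tab=.115,post=.112,head=.084).items():
        print(n,l,[(round(d["conf"],2),np.array(d["position"]),ray(p,d["position"],z)[:2]) for d in bot.spot_point(p,l)[:5] if abs(ray(p,d["position"],z)[0]-.5)<.15])
E
```

```text
top 0.87 ((0.5139298439025879, -0.0024424344301223755), (0.43490070104599, 0.2805425822734833), 88.20848846435547)
top lug [(0.71, array([228.7, 206. ]), array([0.5049, 0.1558])), (0.65, array([162.5, 242. ]), array([0.3845, 0.3594]))]
top ejector_tab [(0.61, array([317.6, 210.1]), array([ 0.4928, -0.1274])), (0.42, array([146. , 217.5]), array([0.4581, 0.4114]))]
top post [(0.5, array([287.8, 171.3]), array([ 0.6188, -0.0311]))]
top head [(0.56, array([292.2, 210.3]), array([ 0.4971, -0.0478])), (0.39, array([147.1, 216.6]), array([0.467 , 0.4168]))]
side 0.75 ((0.5323534607887268, -0.012302413582801819), (0.44833889603614807, 0.3278379440307617), 88.20289611816406)
side lug [(0.91, array([237.5, 233.3]), array([0.5172, 0.1419])), (0.78, array([214.4, 329.1]), array([0.3761, 0.3848]))]
side ejector_tab [(0.78, array([305.1, 178.3]), array([ 0.4827, -0.1269]))]
side post [(0.48, array([249.1, 178.3]), array([ 0.6169, -0.0276]))]
side head [(0.72, array([304.2, 177.1]), array([ 0.5051, -0.1567])), (0.64, array([287.7, 197.5]), array([ 0.494 , -0.0561]))]
```

View pics/c1.png

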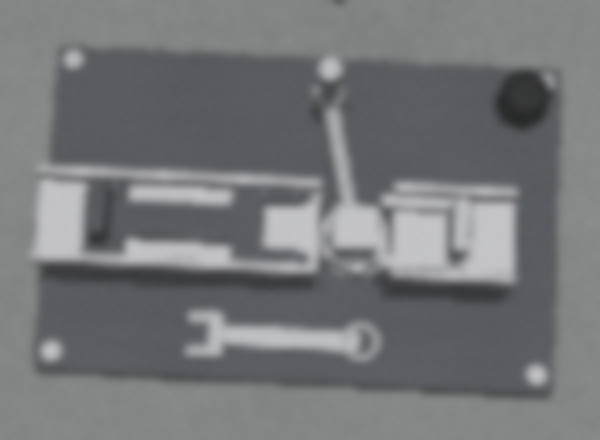

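View pics/c2.png

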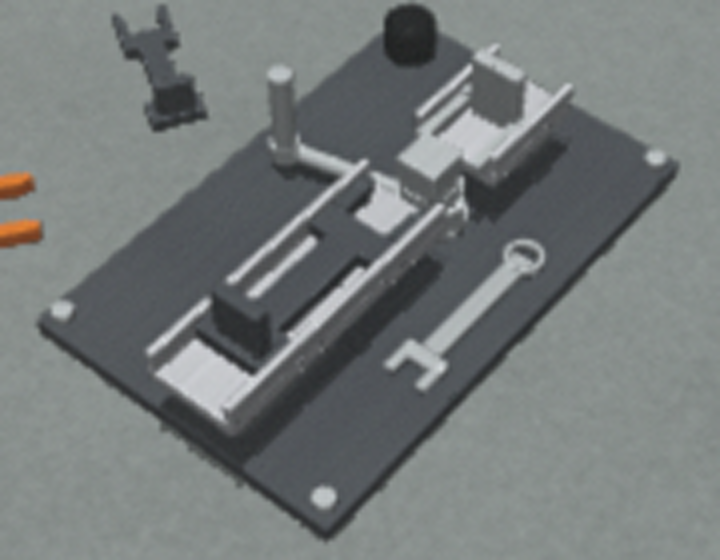

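The crop shows a dark grey spanner lying in the guide. Its lug is at about (230,208) and its prong tips end short of the head at (294,211). The post is at (287.5,172), the ejector tab at (320,212), a bright wrench lies in front and a cap stands at the far right corner.

```bash
python3 - <<'E'
from h import *
np.set_printoptions(precision=4,suppress=True)
p=bot.grab_frame("top");q=bot.grab_frame("side")
t=lambda u,v:(u/4+205-.4,v/4+155-.4)
s=lambda u,v:(u/4+180-.4,v/4+160-.4)
B=[ray(p,t(*c),.018)[:2] for c in((73,60),(51,350),(536,375))];print(B)
C=[ray(q,s(*c),.018)[:2] for c in((62,310),(323,497),(656,158))];print(C)
for b in(B,C):
    d=b[1]-b[2];e=b[0]-b[1];print("yaw",np.degrees(np.arctan2(-d[0],d[1])),np.degrees(np.arctan2(e[1],e[0])),np.linalg.norm(d),np.linalg.norm(e))
print("head",ray(p,t(358,225),.084)[:2],ray(q,s(431,161),.084)[:2])
print("post",ray(p,t(330,69),.112)[:2],ray(q,s(280,73),.112)[:2])
print("tab",ray(p,t(461,225),.115)[:2],ray(q,s(499,68),.115)[:2])
print("lugtop",ray(p,t(100,210),.114)[:2],ray(q,s(243,306),.114)[:2])
E
```

```text
[array([0.648 , 0.1897]), array([0.3986, 0.1968]), array([ 0.3858, -0.2041])]
[array([0.6498, 0.1851]), array([0.3994, 0.1926]), array([ 0.3858, -0.2089])]
yaw -1.8233500515918655 -1.6374064410839109 0.4011152452438713 0.2495094549259788
yaw -1.9391560270770352 -1.6989442598653846 0.4016870184137163 0.25045251928907014
head [ 0.4954 -0.0539] [ 0.4892 -0.0478]
post [ 0.617  -0.0289] [ 0.617 -0.03 ]
tab [ 0.4905 -0.1345] [ 0.4887 -0.1315]
lugtop [0.497  0.1505] [0.4936 0.1557]
```

```bash
cat >> h.py <<'E'
from scipy.spatial.transform import Rotation as Ro
H=np.array([.4925,-.050]);YAW=np.radians(-1.8)
FX=np.array([np.cos(YAW),np.sin(YAW)]);FY=np.array([-np.sin(YAW),np.cos(YAW)])
def fix(xy):
    d=np.asarray(xy)[:2]-H;return np.array([d@FX,d@FY])
def wor(fx,fy): return H+fx*FX+fy*FY
def row(st,xy,z,yawdeg):   # row from state to world target
    R=Ro.from_euler("xyz",st["tool_rot"]).as_matrix()
    s=R.T@(np.r_[xy,z]-st["position"]);y0=np.degrees(np.arctan2(R[1,0],R[0,0]))
    return np.r_[s,(y0-yawdeg+180)%360-180].round(4)
def show():
    s=bot.observe();print(round(s["clock"],2),"fix mm",(fix(s["position"])*1e3).round(1),"z",round(s["position"][2]*1e3,1),"rot",np.degrees(s["tool_rot"]).round(1),"F",np.array(s["force"]).round(2),"Ffix",(np.array([FX,FY])@np.array(s["force"])[:2]).round(2),"q",np.array(s["qpos"]).round(2));return s
E
python3 - <<'E'
from h import *
s=show()
print(row(s,(.45,-.3),.28,50)); print(row(s,wor(0,.238),.26,88.2))
E
```

```text
1.8 fix mm [-290.6 -556.5] z 231.3 rot [180.    0.   17.2] F [-0.3  -0.35 -0.1 ] Ffix [-0.29 -0.36] q [ 1.2   0.52 -0.04  1.6   0.02  1.02 -0.11]
[  0.3414  -0.2055  -0.0487 -32.8297]
[ 5.33200e-01 -6.56900e-01 -2.87000e-02 -7.10297e+01]
```

Emit:
carry_out(
  rows=[
    [[0.34, -0.205, -0.05, -33], [0.34, -0.205, -0.05, -33], [0.34, -0.205, -0.05, -33], [0.34, -0.205, -0.05, -33], [0.34, -0.205, -0.05, -33], [0.34, -0.205, -0.05, -33], [0.34, -0.205, -0.05, -33], [0.34, -0.205, -0.05, -33], [0.34, -0.205, -0.05, -33], [0.34, -0.205, -0.05, -33], [0.533, -0.657, -0.03, -71], [0.533, -0.657, -0.03, -71]],
  ],
  grip=0,
)

```text
clock: 2.8
position: [0.458, -0.2167, 0.2779]
tool_rot: [3.141, 0.0, 1.13]
force: [1.3, 0.5, 0.3]
grip_width: 0.0
finger_force: 0.0
```

```bash
python3 - <<'E'
from h import *
s=show()
print(row(s,wor(0,.238),.26,88.2))
E
```

```text
2.8 fix mm [ -29.2 -167.7] z 277.9 rot [180.    0.   64.8] F [1.25 0.48 0.27] Ffix [1.24 0.52] q [ 0.63  0.3  -0.38  1.84  0.13  1.03 -0.24]
[ 3.83800e-01 -1.34500e-01  1.78000e-02 -2.34324e+01]
```

Emit:
carry_out(
  rows=[
    [[0.384, -0.135, 0.018, -23.4], [0.384, -0.135, 0.018, -23.4], [0.384, -0.135, 0.018, -23.4], [0.384, -0.135, 0.018, -23.4], [0.384, -0.135, 0.018, -23.4], [0.384, -0.135, 0.018, -23.4], [0.384, -0.135, 0.018, -23.4], [0.384, -0.135, 0.018, -23.4], [0.384, -0.135, 0.018, -23.4], [0.384, -0.135, 0.018, -23.4], [0.384, -0.135, 0.018, -23.4], [0.384, -0.135, 0.018, -23.4]],
  ],
)

```text
clock: 3.8
position: [0.5006, 0.1885, 0.2597]
tool_rot: [-3.141, -0.001, 1.537]
force: [0.6, -0.5, 0.3]
grip_width: -0.0002
finger_force: 0.0
```

```bash
python3 - <<'E'
from h import *
s=show()
print(row(s,wor(0,.238),.092,88.2))
p=bot.grab_frame("top");q=bot.grab_frame("side")
a=p["pixels"][120:290,180:360];b=q["pixels"][130:300,170:370]
cv2.imwrite("pics/m1.png",cv2.resize(np.hstack([a,b]),None,fx=2,fy=2,interpolation=2)[:,:,::-1])
print([px(p,s["position"]),px(q,s["position"])])
E
```

```text
3.8 fix mm [  0.6 238.6] z 259.7 rot [-180.    -0.    88.1] F [ 0.62 -0.49  0.33] Ffix [ 0.63 -0.47] q [-0.01  0.4  -0.62  1.78  0.26  1.04 -0.75]
[-0.0007 -0.0005  0.1677 -0.12  ]
[array([211.25689278, 194.82661103]), array([225.098458  , 205.01636916])]
```

View pics/m1.png

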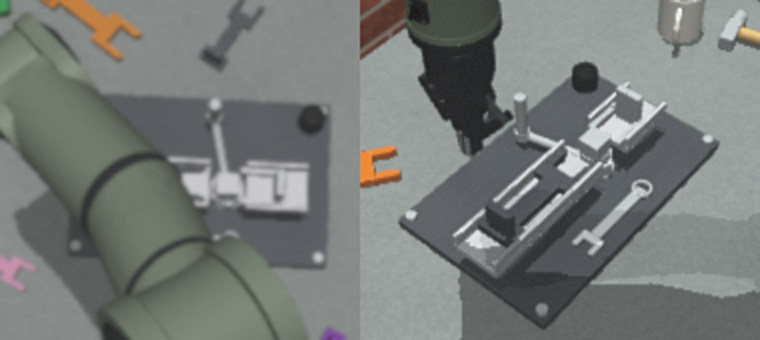

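The side view shows the closed fingers (tip about 225,205) above the far end of the guide, just behind the lug. I'll descend.

Emit:
carry_out(
  rows=[
    [[0, 0, 0.04, 0], [0, 0, 0.08, 0], [0, 0, 0.12, 0], [0, 0, 0.15, 0], [0, 0, 0.167, 0], [0, 0, 0.167, 0], [0, 0, 0.167, 0], [-0.004, 0, 0.167, 0], [-0.008, 0, 0.167, 0], [-0.012, 0, 0.167, 0], [-0.016, 0, 0.167, 0], [-0.016, 0, 0.167, 0]],
  ],
)

```text
clock: 4.9
position: [0.5007, 0.1694, 0.0935]
tool_rot: [3.141, 0.0, 1.533]
force: [0.3, -0.3, -0.4]
grip_width: -0.0
finger_force: 0.0
```

```bash
python3 - <<'E'
from h import *
s=show()
q=bot.grab_frame("side");save(q,"m2.png",(190,150,350,270),5)
E
```

```text
4.9 fix mm [  1.3 219.6] z 93.5 rot [180.    0.   87.8] F [ 0.33 -0.32 -0.39] Ffix [ 0.34 -0.31] q [-0.07  0.61 -0.51  1.95  0.45  0.7  -0.89]
```

View pics/m2.png

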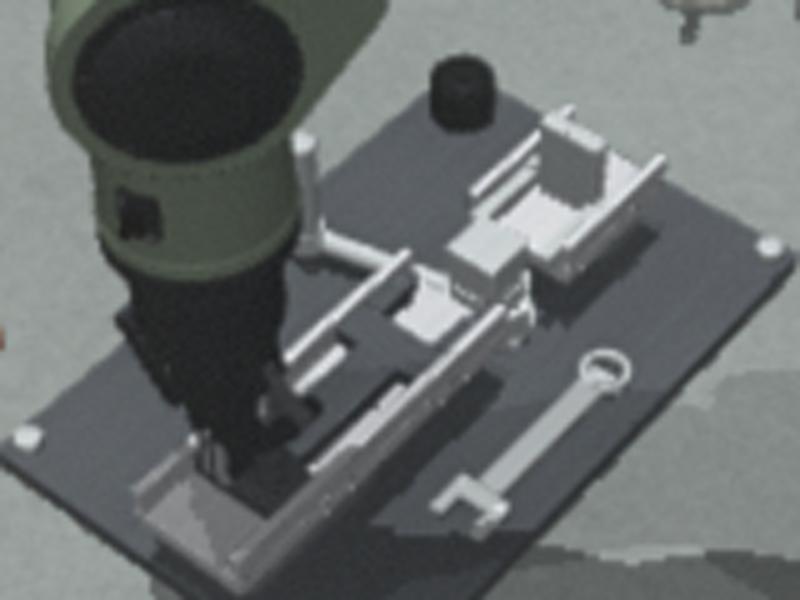

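The fingers are in the guide behind the lug at about (235,240). Now I push.

Emit:
carry_out(
  rows=[
    [[-0.004, 0, 0, 0], [-0.008, 0, 0, 0], [-0.012, 0, 0, 0], [-0.016, 0, 0, 0], [-0.02, 0, 0, 0], [-0.024, 0, 0, 0], [-0.028, 0, 0, 0], [-0.032, 0, 0, 0], [-0.035, 0, 0, 0], [-0.038, 0, 0, 0], [-0.041, 0, 0, 0], [-0.041, 0, 0, 0]],
  ],
)

```text
clock: 5.95
position: [0.4992, 0.1298, 0.0932]
tool_rot: [3.141, -0.001, 1.534]
force: [0.4, 2.1, 1.6]
grip_width: -0.0001
finger_force: 1.1
```

```bash
python3 -c "
from h import *
show()"
```

```text
5.95 fix mm [  1. 180.] z 93.2 rot [180.   -0.   87.9] F [0.41 2.09 1.61] Ffix [0.34 2.1 ] q [ 0.01  0.6  -0.51  1.98  0.45  0.68 -0.82]
```

Sliding friction is about 2 N. I'll continue to the stop.

Emit:
carry_out(
  rows=[
    [[-0.003, 0, 0, 0], [-0.006, 0, 0, 0], [-0.008, 0, 0, 0], [-0.01, 0, 0, 0], [-0.011, 0, 0, 0], [-0.012, 0, 0, 0], [-0.012, 0, 0, 0]],
  ],
)

```text
clock: 6.53
position: [0.4987, 0.1183, 0.0932]
tool_rot: [3.141, -0.001, 1.535]
force: [0.5, 4.0, 3.3]
grip_width: 0.0
finger_force: 2.3
```

```bash
python3 -c "
from h import *
show()"
```

```text
6.53 fix mm [  0.9 168.4] z 93.2 rot [ 1.80e+02 -1.00e-01  8.79e+01] F [0.46 4.   3.28] Ffix [0.33 4.01] q [ 0.03  0.59 -0.51  1.99  0.45  0.67 -0.8 ]
```

Emit:
carry_out(
  rows=[
    [[-0.001, 0, 0, 0], [-0.002, 0, 0, 0], [-0.003, 0, 0, 0], [-0.003, 0, 0, 0]],
  ],
)

```text
clock: 6.87
position: [0.4985, 0.1153, 0.0931]
tool_rot: [3.141, -0.001, 1.535]
force: [-0.2, 4.6, 4.1]
grip_width: 0.0
finger_force: 2.4
```

```bash
python3 -c "
from h import *
show()"
```

```text
6.87 fix mm [  0.8 165.4] z 93.1 rot [ 1.80e+02 -1.00e-01  8.79e+01] F [-0.2   4.59  4.1 ] Ffix [-0.35  4.58] q [ 0.04  0.59 -0.51  1.99  0.45  0.67 -0.8 ]
```

Emit:
carry_out(
  rows=[
    [[-0.001, 0, 0, 0], [-0.002, 0, 0, 0], [-0.003, 0, 0, 0], [-0.003, 0, 0, 0]],
  ],
)

```text
clock: 7.2
position: [0.4984, 0.1123, 0.0931]
tool_rot: [3.141, -0.001, 1.535]
force: [0.7, 3.9, 4.0]
grip_width: 0.0002
finger_force: 2.4
```

```bash
python3 -c "
from h import *
show()"
```

```text
7.2 fix mm [  0.8 162.4] z 93.1 rot [ 1.80e+02 -1.00e-01  8.79e+01] F [0.72 3.91 3.95] Ffix [0.6  3.93] q [ 0.04  0.59 -0.51  1.99  0.45  0.67 -0.79]
```

Emit:
carry_out(
  rows=[
    [[-0.001, 0, 0, 0], [-0.002, 0, 0, 0], [-0.003, 0, 0, 0], [-0.003, 0, 0, 0]],
  ],
)

```text
clock: 7.53
position: [0.4985, 0.1119, 0.0934]
tool_rot: [3.14, -0.004, 1.537]
force: [-0.3, 19.4, 2.1]
grip_width: -0.0
finger_force: 9.5
```

```bash
python3 -c "
from h import *
show()"
```

```text
7.53 fix mm [  0.9 162. ] z 93.4 rot [179.9  -0.3  88. ] F [-0.31 19.35  2.07] Ffix [-0.92 19.33] q [ 0.05  0.59 -0.52  1.99  0.45  0.67 -0.79]
```

The spanner hit a hard stop (19 N). I'll back off and lift.

Emit:
carry_out(
  rows=[
    [[0.006, 0, 0, 0], [0.014, 0, 0, 0], [0.014, 0, -0.035, 0], [0.014, 0, -0.07, 0], [0.014, 0, -0.08, 0]],
  ],
)

```text
clock: 7.95
position: [0.4997, 0.1236, 0.1767]
tool_rot: [3.138, -0.001, 1.535]
force: [0.9, 0.1, 1.6]
grip_width: -0.0
finger_force: 0.0
```

```bash
python3 - <<'E'
from h import *
s=show()
a=np.radians(11.4);n=np.array([-np.sin(a),np.cos(a)]);pt=np.array([np.cos(a),np.sin(a)])*.125
print(wor(*pt),row(s,wor(*(pt+n*.034)),.17,99.6),row(s,wor(*(pt+n*.034)),.072,99.6))
q=bot.grab_frame("side");save(q,"m3.png",(190,130,350,250),5)
for l,z in dict(jaw=.067,lug=.094,post=.112,head=.084).items():
  print(l,[(round(d["conf"],2),fix(ray(q,d["position"],z)).round(4)) for d in bot.spot_point(q,l)[:3]])
E
```

```text
7.95 fix mm [  1.7 173.7] z 176.7 rot [179.8  -0.   87.9] F [0.86 0.11 1.6 ] Ffix [0.86 0.14] q [ 0.09  0.47 -0.59  1.92  0.34  0.84 -0.72]
[ 0.6157495  -0.02915391] [-1.15200e-01  1.14600e-01  7.00000e-03 -1.16747e+01] [ -0.1152   0.1143   0.105  -11.6747]
jaw [(0.87, array([-0.3295, -0.254 ])), (0.73, array([ 0.0117, -0.0058])), (0.69, array([-0.1806,  0.352 ]))]
lug [(0.67, array([0.2002, 0.065 ])), (0.67, array([0.3218, 0.3271])), (0.65, array([-0.1324,  0.4388]))]
post [(0.21, array([ 0.0003, -0.0732]))]
head [(0.84, array([-0.0029, -0.014 ])), (0.61, array([ 0.05  , -0.2715]))]
```

View pics/m3.png

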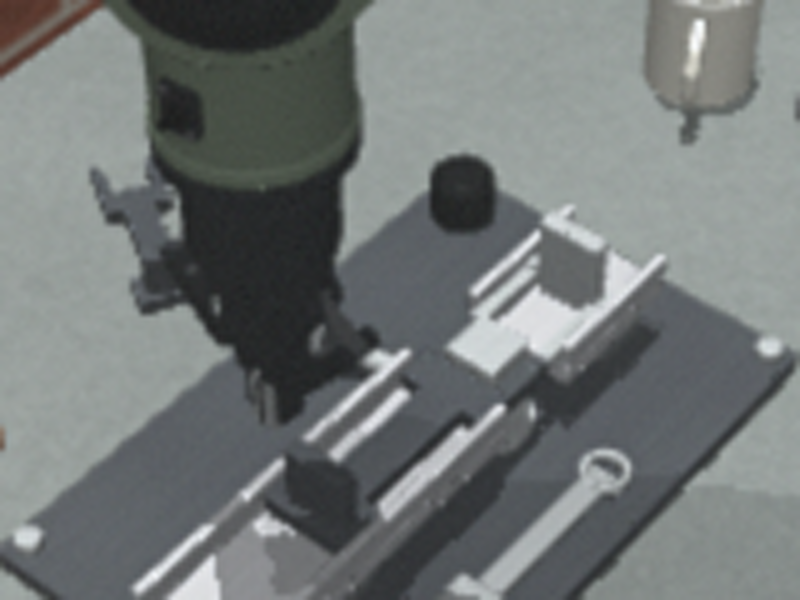

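The spanner's jaw encloses the head at about (289,199), so it is home. Now I go behind the post.

Emit:
carry_out(
  rows=[
    [[-0.028, 0.028, 0.007, -4], [-0.056, 0.056, 0.007, -8], [-0.085, 0.085, 0.007, -11.7], [-0.115, 0.114, 0.007, -11.7], [-0.115, 0.114, 0.007, -11.7], [-0.115, 0.114, 0.04, -11.7], [-0.115, 0.114, 0.07, -11.7], [-0.115, 0.114, 0.095, -11.7], [-0.115, 0.114, 0.105, -11.7], [-0.115, 0.114, 0.105, -11.7], [-0.115, 0.114, 0.105, -11.7]],
  ],
)

```text
clock: 9.12
position: [0.6082, 0.004, 0.0679]
tool_rot: [-3.141, -0.0, 1.739]
force: [0.7, 0.6, 0.5]
grip_width: -0.0003
finger_force: 0.0
```

```bash
python3 - <<'E'
from h import *
s=show()
q=bot.grab_frame("side");p=bot.grab_frame("top")
a=p["pixels"][130:280,200:350];b=q["pixels"][110:260,180:350]
cv2.imwrite("pics/m4.png",cv2.resize(np.hstack([a,b]),None,fx=2.4,fy=2.4,interpolation=2)[:,:,::-1])
E
```

```text
9.12 fix mm [114.   57.6] z 67.9 rot [-180.    -0.    99.6] F [0.7  0.61 0.52] Ffix [0.68 0.63] q [ 0.25  0.75 -0.52  1.74  0.5   0.78 -0.36]
```

View pics/m4.png

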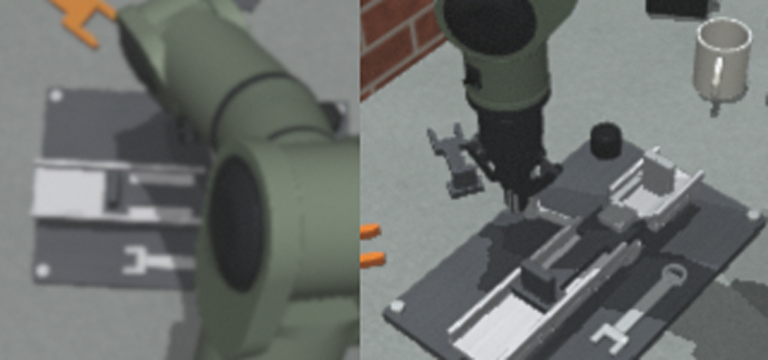

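```bash
cat >> h.py <<'E'
def arc(al0,p0,phis,al=.1245,perp=.018):
    out=[]
    for d in phis:
        f=np.radians(d);out.append([round(float(v),4) for v in(-al*np.sin(f)+perp*np.cos(f)-p0,al*np.cos(f)+perp*np.sin(f)-al0,0)]+[d])
    return out
def lev(s):  # lever-frame pose, a = angle whose normal is tool x
    R=Ro.from_euler("xyz",s["tool_rot"]).as_matrix();a=np.arctan2(R[1,0],R[0,0])-np.pi/2-YAW
    f=fix(s["position"]);F=np.array([FX,FY])@np.array(s["force"])[:2]
    er=np.array([np.cos(a),np.sin(a)]);n=np.array([-er[1],er[0]])
    return np.degrees(a),f@er,f@n,F@n,F@er
E
python3 -c "
from h import *
l=lev(bot.observe());print(l);print(arc(l[1],l[2],[0,3,6,9,12,15,18,21,24]))"
```

```text
(np.float64(11.396263801743546), np.float64(0.12388050410867016), np.float64(0.033617742324275446), np.float64(1.2546473742888642), np.float64(0.031572280069262))
[[-0.0156, 0.0006, 0.0, 0], [-0.0222, 0.0014, 0.0, 3], [-0.0287, 0.0018, 0.0, 6], [-0.0353, 0.0019, 0.0, 9], [-0.0419, 0.0016, 0.0, 12], [-0.0485, 0.001, 0.0, 15], [-0.055, 0.0001, 0.0, 18], [-0.0614, -0.0012, 0.0, 21], [-0.0678, -0.0028, 0.0, 24]]
```

Emit:
carry_out(
  rows=[
    [[-0.005, 0, 0, 0], [-0.01, 0, 0, 0], [-0.015, 0.001, 0, 0], [-0.022, 0.0014, 0, 3], [-0.0285, 0.0018, 0, 6], [-0.035, 0.002, 0, 9], [-0.042, 0.0016, 0, 12], [-0.0485, 0.001, 0, 15], [-0.055, 0, 0, 18], [-0.0615, -0.0012, 0, 21], [-0.068, -0.0028, 0, 24], [-0.068, -0.0028, 0, 24]],
  ],
)

```text
clock: 10.22
position: [0.6177, -0.0655, 0.0685]
tool_rot: [3.14, -0.0, 1.315]
force: [3.5, 1.8, 2.2]
grip_width: -0.0
finger_force: 0.0
```

```bash
python3 -c "
from h import *
s=show();l=lev(s);print(np.round(l,4));print(arc(l[1],l[2],[2,4,6,8,10,12,14,16]))"
```

```text
10.22 fix mm [125.6 -11.6] z 68.5 rot [179.9  -0.   75.4] F [3.46 1.78 2.22] Ffix [3.41 1.89] q [ 0.29  0.75 -0.42  1.71  0.41  0.77 -0.58]
[-12.8471   0.125    0.0166   2.5961   2.902 ]
[[-0.003, 0.0, 0.0, 2], [-0.0074, 0.0004, 0.0, 4], [-0.0117, 0.0007, 0.0, 6], [-0.0161, 0.0008, 0.0, 8], [-0.0205, 0.0007, 0.0, 10], [-0.0249, 0.0005, 0.0, 12], [-0.0293, 0.0001, 0.0, 14], [-0.0336, -0.0004, 0.0, 16]]
```

Emit:
carry_out(
  rows=[
    [[-0.003, 0, 0, 2], [-0.0075, 0.0004, 0, 4], [-0.012, 0.0007, 0, 6], [-0.016, 0.0008, 0, 8], [-0.0205, 0.0007, 0, 10], [-0.025, 0.0005, 0, 12], [-0.0295, 0.0001, 0, 14], [-0.0335, -0.0004, 0, 16], [-0.0335, -0.0004, 0, 16]],
  ],
)

```text
clock: 10.97
position: [0.6078, -0.0974, 0.0679]
tool_rot: [3.142, 0.001, 1.036]
force: [2.9, 2.4, -0.1]
grip_width: -0.0
finger_force: 0.0
```

```bash
python3 -c "
from h import *
s=show();l=lev(s);print(np.round(l,4));print(arc(l[1],l[2],[1,2,3,4,5,6,7,8]))
q=bot.grab_frame('side');p=bot.grab_frame('top')
a=p['pixels'][130:280,200:350];b=q['pixels'][110:260,210:360]
cv2.imwrite('pics/m5.png',cv2.resize(np.hstack([a,b]),None,fx=2.6,fy=2.6,interpolation=2)[:,:,::-1])"
```

```text
10.97 fix mm [116.8 -43.7] z 67.9 rot [180.    0.   59.4] F [ 2.86  2.43 -0.07] Ffix [2.78 2.52] q [ 0.3   0.73 -0.35  1.73  0.35  0.74 -0.76]
[-2.88392e+01  1.23400e-01  1.80000e-02  3.54630e+00  1.22040e+00]
[[-0.0022, 0.0014, 0.0, 1], [-0.0044, 0.0017, 0.0, 2], [-0.0065, 0.0019, 0.0, 3], [-0.0087, 0.0021, 0.0, 4], [-0.0109, 0.0022, 0.0, 5], [-0.0131, 0.0023, 0.0, 6], [-0.0153, 0.0024, 0.0, 7], [-0.0175, 0.0024, 0.0, 8]]
```

View pics/m5.png

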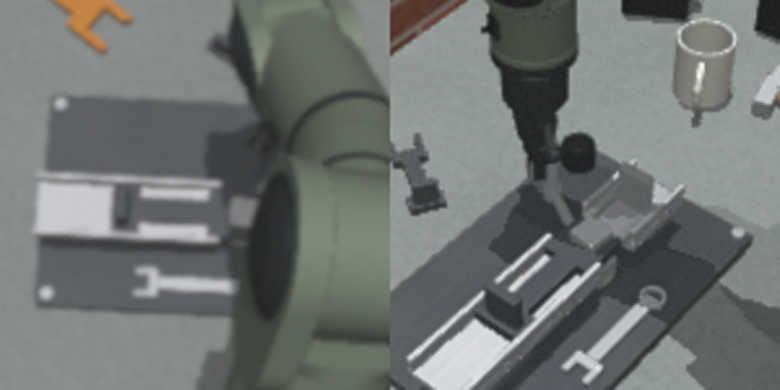

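The side view shows the lever bar following the fingers, and the spanner is still home. I continue in small steps, watching the force.

Emit:
carry_out(
  rows=[
    [[-0.0022, 0.0005, 0, 1], [-0.0044, 0.001, 0, 2], [-0.0066, 0.0015, 0, 3], [-0.0066, 0.0015, 0, 3]],
  ],
)

```text
clock: 11.4
position: [0.6059, -0.1032, 0.0679]
tool_rot: [-3.141, 0.0, 0.986]
force: [0.6, 2.4, -0.9]
grip_width: 0.0002
finger_force: 0.0
```

Emit:
carry_out(
  rows=[
    [[-0.0022, 0.0003, 0, 1], [-0.0044, 0.0006, 0, 2], [-0.0044, 0.0006, 0, 2]],
  ],
)

```text
clock: 11.65
position: [0.604, -0.1073, 0.0679]
tool_rot: [3.142, 0.0, 0.951]
force: [1.7, 3.1, -0.2]
grip_width: 0.0005
finger_force: 0.0
```

```bash
python3 -c "
from h import *
s=show();l=lev(s);print(np.round(l,4))"
```

```text
11.65 fix mm [113.3 -53.7] z 67.9 rot [180.    0.   54.5] F [ 1.7   3.05 -0.2 ] Ffix [1.6 3.1] q [ 0.3   0.73 -0.33  1.74  0.33  0.73 -0.82]
[-3.37208e+01  1.24000e-01  1.82000e-02  3.47210e+00 -3.89900e-01]
```

Emit:
carry_out(
  rows=[
    [[-0.0022, 0.0003, 0, 1], [-0.0044, 0.0006, 0, 2], [-0.0066, 0.0008, 0, 3], [-0.0066, 0.0008, 0, 3]],
  ],
)

```text
clock: 11.98
position: [0.6008, -0.1132, 0.0679]
tool_rot: [3.141, 0.0, 0.898]
force: [2.2, 2.1, 0.4]
grip_width: 0.0002
finger_force: 0.0
```

```bash
python3 -c "
from h import *
s=show();l=lev(s);print(np.round(l,4))"
```

```text
11.98 fix mm [110.3 -59.8] z 67.9 rot [180.    0.   51.5] F [2.16 2.05 0.44] Ffix [2.1  2.12] q [ 0.3   0.72 -0.32  1.74  0.32  0.73 -0.85]
[-3.6731e+01  1.2410e-01  1.8000e-02  2.9530e+00  4.1090e-01]
```

Emit:
carry_out(
  rows=[
    [[-0.0022, 0.0003, 0, 1], [-0.0044, 0.0006, 0, 2], [-0.0066, 0.0008, 0, 3], [-0.0066, 0.0008, 0, 3]],
  ],
)

```text
clock: 12.32
position: [0.5974, -0.1187, 0.068]
tool_rot: [3.141, 0.0, 0.846]
force: [3.8, 2.1, -0.1]
grip_width: -0.0001
finger_force: 0.0
```

```bash
python3 -c "
from h import *
s=show();l=lev(s);print(np.round(l,4))"
```

```text
12.32 fix mm [107.1 -65.3] z 68.0 rot [180.    0.   48.5] F [ 3.84  2.07 -0.12] Ffix [3.77 2.19] q [ 0.31  0.72 -0.3   1.75  0.3   0.72 -0.88]
[-3.97233e+01  1.24100e-01  1.82000e-02  4.09270e+00  1.50150e+00]
```

Emit:
carry_out(
  rows=[
    [[-0.0022, 0.0003, 0, 1], [-0.0044, 0.0006, 0, 2], [-0.0066, 0.0008, 0, 3], [-0.0066, 0.0008, 0, 3]],
  ],
)

```text
clock: 12.65
position: [0.5945, -0.1232, 0.0681]
tool_rot: [3.141, -0.002, 0.795]
force: [8.3, 6.6, -1.9]
grip_width: 0.0001
finger_force: 0.0
```

```bash
python3 -c "
from h import *
s=show();l=lev(s);print(np.round(l,4))"
```

```text
12.65 fix mm [104.2 -70. ] z 68.1 rot [ 1.80e+02 -1.00e-01  4.55e+01] F [ 8.27  6.55 -1.91] Ffix [8.06 6.81] q [ 0.31  0.71 -0.29  1.76  0.29  0.71 -0.91]
[-4.26508e+01  1.24100e-01  1.91000e-02  1.04723e+01  1.31560e+00]
```

It has jammed at about 10.5 N, so I add a little.

Emit:
carry_out(
  rows=[
    [[-0.001, 0, 0, 0], [-0.0015, 0, 0, 0], [-0.0015, 0, 0, 0], [-0.0015, 0, 0, 0]],
  ],
)

```text
clock: 12.98
position: [0.5939, -0.1238, 0.0682]
tool_rot: [3.141, -0.002, 0.797]
force: [7.8, 6.8, -1.5]
grip_width: -0.0002
finger_force: 0.0
```

```bash
python3 -c "
from h import *
for i in range(3):
  s=show();l=lev(s);print(np.round(l,4));bot.grab_frame('side')"
```

```text
12.98 fix mm [103.7 -70.5] z 68.2 rot [ 1.80e+02 -1.00e-01  4.56e+01] F [ 7.78  6.77 -1.48] Ffix [7.56 7.02] q [ 0.31  0.71 -0.29  1.76  0.29  0.71 -0.91]
[-4.25505e+01  1.24100e-01  1.81000e-02  1.02827e+01  8.26900e-01]
13.03 fix mm [103.7 -70.5] z 68.2 rot [ 1.799e+02 -1.000e-01  4.570e+01] F [10.5   6.87 -1.58] Ffix [10.28  7.2 ] q [ 0.31  0.71 -0.29  1.76  0.29  0.71 -0.91]
[-4.25455e+01  1.24000e-01  1.81000e-02  1.22566e+01  2.70930e+00]
13.08 fix mm [103.6 -70.6] z 68.2 rot [ 1.80e+02 -1.00e-01  4.56e+01] F [ 8.05  7.45 -0.57] Ffix [7.81 7.7 ] q [ 0.31  0.71 -0.29  1.76  0.29  0.71 -0.91]
[-4.25513e+01  1.24100e-01  1.81000e-02  1.09560e+01  5.48900e-01]
```

Emit:
carry_out(
  rows=[
    [[-0.001, 0, 0, 0], [-0.001, 0, 0, 0], [-0.001, 0, 0, 0]],
  ],
)

```text
clock: 13.38
position: [0.5933, -0.1244, 0.0682]
tool_rot: [3.141, -0.002, 0.797]
force: [9.4, 6.2, -1.9]
grip_width: -0.0004
finger_force: 0.0
```

```bash
python3 -c "
from h import *
for i in range(5):
  s=bot.observe();l=lev(s);print(np.round(l,4));bot.grab_frame('side')"
```

```text
[-4.25463e+01  1.24100e-01  1.73000e-02  1.10037e+01  2.38390e+00]
[-4.25444e+01  1.24100e-01  1.73000e-02  1.14654e+01  1.66450e+00]
[-4.25455e+01  1.24100e-01  1.73000e-02  1.19809e+01  1.80580e+00]
[-4.25470e+01  1.24100e-01  1.73000e-02  1.11476e+01  2.83840e+00]
[-4.25428e+01  1.24100e-01  1.73000e-02  1.08271e+01  2.41510e+00]
```

Emit:
carry_out(
  rows=[
    [[-0.0012, 0, 0, 0], [-0.0012, 0, 0, 0], [-0.0012, 0, 0, 0]],
  ],
)

```text
clock: 13.88
position: [0.5926, -0.1251, 0.0683]
tool_rot: [3.14, -0.003, 0.797]
force: [10.5, 7.9, -2.0]
grip_width: -0.0
finger_force: 0.0
```

```bash
python3 -c "
from h import *
for i in range(5):
  s=bot.observe();l=lev(s);print(np.round(l,4));bot.grab_frame('side')"
```

```text
[-4.25417e+01  1.24100e-01  1.62000e-02  1.29822e+01  2.04010e+00]
[-4.25357e+01  1.24100e-01  1.63000e-02  1.19092e+01  2.97150e+00]
[-4.25367e+01  1.24100e-01  1.62000e-02  1.30246e+01  2.66020e+00]
[-4.25355e+01  1.24100e-01  1.62000e-02  1.23588e+01  2.50820e+00]
[-4.25378e+01  1.24100e-01  1.62000e-02  1.29253e+01  2.72780e+00]
```

Steady at about 12.6 N. I'll release, lift and go behind the ejector tab.

Emit:
carry_out(
  rows=[
    [[0.006, 0, 0, 0], [0.014, 0, 0, 0], [0.022, 0, 0, 0], [0.022, 0, -0.035, 0], [0.022, 0, -0.07, 0], [0.022, 0, -0.11, 0], [0.022, 0, -0.11, 0]],
  ],
)

```text
clock: 14.72
position: [0.6094, -0.1109, 0.1849]
tool_rot: [3.135, -0.005, 0.795]
force: [0.9, -0.4, -0.5]
grip_width: -0.0003
finger_force: 0.0
```

```bash
python3 -c "
from h import *
s=show();print(row(s,wor(0,-.118),.175,88.2),row(s,wor(0,-.118),.091,88.2))"
```

```text
14.72 fix mm [118.7 -57.2] z 184.9 rot [179.6  -0.3  45.6] F [ 0.93 -0.41 -0.48] Ffix [ 0.94 -0.38] q [ 0.31  0.58 -0.33  1.66  0.22  0.94 -0.88]
[-1.25200e-01 -4.62000e-02  9.00000e-03 -4.26285e+01] [ -0.1256  -0.0468   0.093  -42.6285]
```

Emit:
carry_out(
  rows=[
    [[-0.025, -0.009, 0.009, -7], [-0.05, -0.018, 0.009, -14], [-0.075, -0.028, 0.009, -21], [-0.1, -0.037, 0.009, -28], [-0.125, -0.046, 0.009, -35], [-0.125, -0.046, 0.009, -42.6], [-0.125, -0.046, 0.009, -42.6], [-0.125, -0.046, 0.045, -42.6], [-0.125, -0.046, 0.075, -42.6], [-0.125, -0.046, 0.093, -42.6], [-0.125, -0.046, 0.093, -42.6], [-0.125, -0.046, 0.093, -42.6]],
  ],
)

```text
clock: 15.72
position: [0.4865, -0.167, 0.0847]
tool_rot: [-3.14, -0.001, 1.538]
force: [-0.3, -0.3, 0.5]
grip_width: -0.0
finger_force: 0.0
```

```bash
python3 -c "
from h import *
s=show()
q=bot.grab_frame('side');save(q,'m6.png',(200,120,360,240),5)"
```

```text
15.72 fix mm [  -2.3 -117.2] z 84.7 rot [-179.9   -0.    88.1] F [-0.27 -0.3   0.49] Ffix [-0.26 -0.31] q [ 0.56  0.6  -0.46  1.99  0.43  0.65 -0.21]
```

View pics/m6.png

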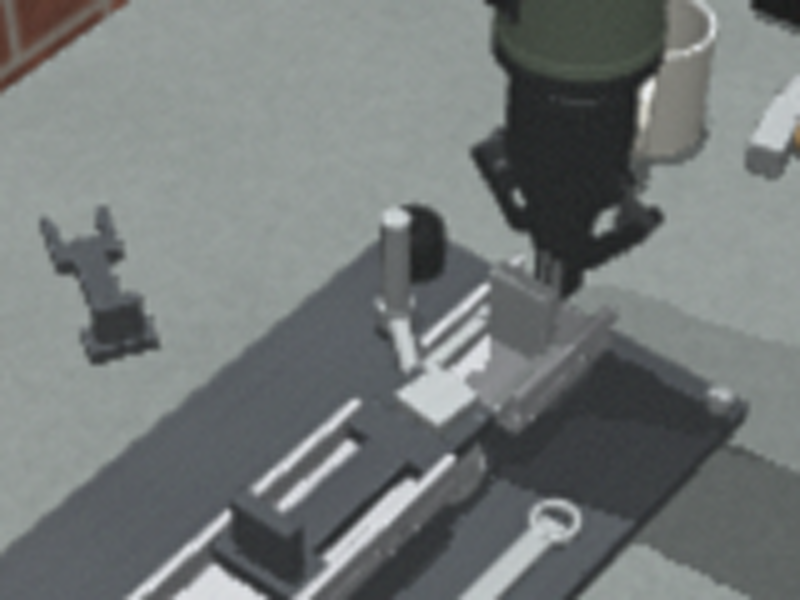

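The lever is swung and let go with the post at about (279,165). The fingers stand behind the ejector tab at (307,178). Now I press.

Emit:
carry_out(
  rows=[
    [[0.005, 0, 0, 0], [0.01, 0, 0, 0], [0.015, 0, 0, 0], [0.02, 0, 0, 0], [0.025, 0, 0, 0], [0.03, 0, 0, 0], [0.035, 0, 0, 0], [0.04, 0, 0, 0], [0.045, 0, 0, 0], [0.05, 0, 0, 0], [0.054, 0, 0, 0], [0.054, 0, 0, 0]],
  ],
)

```text
clock: 16.77
position: [0.4886, -0.1138, 0.086]
tool_rot: [3.14, 0.001, 1.539]
force: [-0.6, -5.5, 4.5]
grip_width: -0.0001
finger_force: 2.8
```

Emit:
carry_out(
  rows=[
    [[0.003, 0, 0, 0], [0.006, 0, 0, 0], [0.008, 0, 0, 0], [0.008, 0, 0, 0]],
  ],
)

```text
clock: 17.1
position: [0.4887, -0.1076, 0.086]
tool_rot: [3.14, 0.003, 1.537]
force: [-0.2, -15.0, 6.1]
grip_width: -0.0003
finger_force: 7.5
```

```bash
python3 -c "
from h import *
s=show()"
```

```text
17.1 fix mm [ -2.  -57.7] z 86.0 rot [179.9   0.2  88.1] F [ -0.23 -15.03   6.08] Ffix [  0.24 -15.03] q [ 0.44  0.58 -0.46  2.02  0.43  0.63 -0.34]
```

Emit:
carry_out(
  rows=[
    [[0.001, 0, 0, 0], [0.002, 0, 0, 0], [0.002, 0, 0, 0], [0.002, 0, 0, 0]],
  ],
)

```text
clock: 17.43
position: [0.4887, -0.1074, 0.086]
tool_rot: [3.14, 0.005, 1.536]
force: [1.2, -26.5, 5.9]
grip_width: 0.0001
finger_force: 12.9
```

```bash
python3 -c "
from h import *
s=show()"
```

```text
17.43 fix mm [ -2.  -57.5] z 86.0 rot [179.9   0.3  88. ] F [  1.2  -26.51   5.93] Ffix [  2.03 -26.46] q [ 0.44  0.58 -0.46  2.03  0.43  0.63 -0.34]
```

That is the hard stop. I'll retreat slowly so the ejector springs back, then lift away.

Emit:
carry_out(
  rows=[
    [[-0.005, 0, 0, 0], [-0.01, 0, 0, 0], [-0.015, 0, 0, 0], [-0.02, 0, 0, 0], [-0.026, 0, 0, 0], [-0.032, 0, 0, 0], [-0.038, 0, 0, 0], [-0.044, 0, 0, 0], [-0.05, 0, 0, 0], [-0.056, 0, 0, 0], [-0.066, 0, 0, 0], [-0.068, 0, 0, 0]],
  ],
)

```text
clock: 18.43
position: [0.4858, -0.1734, 0.0847]
tool_rot: [-3.141, 0.0, 1.538]
force: [-1.3, -0.3, 0.6]
grip_width: -0.0001
finger_force: 0.0
```

Emit:
carry_out(
  rows=[
    [[0, 0, -0.03, 0], [0, 0, -0.06, 0], [0, 0, -0.1, 0], [0, 0, -0.14, 0], [0, 0, -0.16, 0], [-0.04, 0, -0.16, 0], [-0.08, 0, -0.16, 0], [-0.12, 0, -0.16, 0], [-0.16, 0, -0.16, 0], [-0.16, 0, -0.16, 0]],
  ],
)

```text
clock: 19.27
position: [0.4788, -0.3396, 0.2441]
tool_rot: [-3.14, 0.002, 1.531]
force: [-0.4, -1.3, -0.8]
grip_width: -0.0
finger_force: 0.0
```

```bash
python3 - <<'E'
from h import *
s=show()
q=bot.grab_frame('side');p=bot.grab_frame('top')
a=p['pixels'][140:270,205:355];b=q['pixels'][140:270,200:350]
cv2.imwrite('pics/m7.png',cv2.resize(np.hstack([a,b]),None,fx=2.6,fy=2.6,interpolation=2)[:,:,::-1])
for l,z in dict(jaw=.067,lug=.094,post=.112,head=.084,ejector_tab=.115).items():
  print(l,[(n,round(d["conf"],2),fix(ray(w,d["position"],z)).round(4)) for n,w in(("t",p),("s",q)) for d in bot.spot_point(w,l)[:4] if abs(ray(w,d["position"],z)[0]-.5)<.15])
E
```

```text
19.27 fix mm [  -4.6 -289.9] z 244.1 rot [-1.799e+02  1.000e-01  8.770e+01] F [-0.39 -1.28 -0.79] Ffix [-0.35 -1.29] q [ 0.87  0.49 -0.51  1.67  0.27  1.05  0.24]
jaw [('t', 0.65, array([0.0051, 0.0469])), ('s', 0.74, array([0.0097, 0.0429]))]
lug [('t', 0.84, array([0.0138, 0.1941])), ('t', 0.53, array([-0.1204,  0.4043])), ('s', 0.95, array([0.0156, 0.1896]))]
post [('t', 0.43, array([ 0.0927, -0.0841])), ('s', 0.69, array([ 0.0996, -0.0793]))]
head [('t', 0.57, array([0.0014, 0.0051])), ('s', 0.72, array([-0.0037, -0.0021]))]
ejector_tab [('t', 0.45, array([-0.0003, -0.0816])), ('s', 0.66, array([ 0.007 , -0.0888])), ('s', 0.53, array([-0.019 ,  0.0194]))]
```

View pics/m7.png

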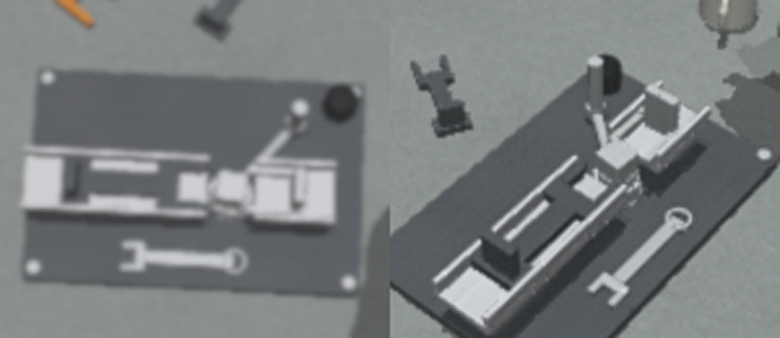

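The spanner is off the head with its jaw about 44 mm away, lying in its guide. The ejector tab is back at rest, the lever is tightened, the head still looks square to the rail, and the wrench and cap are undisturbed.

```bash
python3 -c "
from workcell import bot
print(bot.job_done())"
```

```text
the job is handed in; nothing more can be done
None
```

The job is handed in at about 19 s of the 72 s: the spanner was pushed home, the nut jammed and tightened to about 12.6 N at the post, the spanner driven off (jaw about 44 mm from the axis) and left in its guide, and the ejector sprung back; the hand-in returned no verdict.

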